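Clamp a shoe heel, set the press dial and start the press

TASK

Clamp the larger of the two layered wooden heel blocks in the heel clamp: stand it flat and lengthwise on the bed between the two jaws, let go of it, and then wind the handwheel clockwise by its crank handle until the block is held tight against the fixed jaw. Then turn the dial on the sloping console clockwise until its pointer stands at the brass tab on its scale, and last of all throw the console's lever all the way up the slope to start the press. Leave the small heel block, the tape ring and the glass jar where they stand.

Things in the scene. Friction and masses are not known exactly. Their poses are not given: they have to be found in the camera images.
- heel: the larger D-shaped heel block of layered wood, bottom layer black rubber: 65 long (x), 50 wide (y), 40 high (z); flat face at -x, round end (radius 25) at +x; origin centre of its underside. Either end may face the fixed jaw
- clamp: heel clamp: dark steel base plate 320 (x) by 130 (y), 20 thick, fixed to the bench; origin centre of its underside; x runs along the slide from the handwheel to the fixed jaw. The plate's top (z 20) is the bed. Fixed green jaw at +x: its inner face stands at x = 135, 90 wide, top at z 52. Block clamped: its centre at x = 102 (y 0). Handwheel axis vertical at x = -100, y = 0
- jaw: the moving green jaw: origin at the middle of its clamping face (which looks to the clamp's +x) at bed height; 80 wide, 20 thick, 31 high; axes those of the clamp. It stands at x = 10 to 30 in the clamp's frame at the start and at x = 70 when the 65 mm block is tight; a steel rack runs back from it under the wheel
- wheel (a joint): angle of the handwheel (rad), grows clockwise seen from above; each radian moves the jaw 16 mm towards the fixed jaw. Wheel 117 across, its top at z 65 above the bench; it stays where it is left
- crank_grip (a point): grip point in the middle of the wheel's upright crank handle, a pale round wooden grip that spins freely on its own axis: 18 thick, 50 high (z 65 to 115 above the bench), 48 from the wheel's axis; this point is at z 97
- console: grey sloping press console, fixed, 230 wide (y), 200 deep (x), 131 high; origin on the bench, 50 behind its front edge (it spans x -50 to 150); front is -x. The aluminium panel (170 up the slope) rises towards +x at 0.56 rad (32 degrees) from level; centre of its face at (30, 0, 86). Dial on the left half (y = +58), start lever on the right half (y = -62)
- dial_grip (a point): on the dial's axis, 22 above the panel: the middle of the bar to grip. Frame: z is the panel's normal, x points along the bar to the pointer. Black dial: skirt 50 across and 8 high; bar grip 46 long, 13 wide, from 8 to 30 above the panel; one white line and a white pointer at one end
- dial_tip (a point): tip of the dial's white pointer, 30 from its axis, 6 above the panel
- dial (a joint): angle of the dial (rad), grows clockwise seen facing the panel; at 0 the pointer is at lower left, at 2.356 straight up the slope, range 0 to 4.71
- mark_tip (a point): inner point of the brass tab that marks the setting on the scale, 36 from the dial's axis; the tab is 14 wide, flat on the panel, its x axis points away from the dial's axis
- mark (a joint): angle at which the brass tab stands, on the same scale as dial (the dial is right when the two are equal); the tab does not move
- lever_tip (a point): centre of the black ball (26 across) of the start lever: a 10 mm steel rod 60 long from its pivot to the ball's centre, pivot 23 above the panel in a dark block 70 (up the slope) by 50, 25 high; at rest it leans 0.5 rad down the slope from the panel's normal
- lever (a joint): angle of the start lever (rad): 0 leaning down the slope, 1.0 thrown fully up the slope; it stays where it is left
- heel_small: the smaller D-shaped heel block, same material: 48 long (x), 38 wide (y), 30 high; origin centre of its underside; a bystander
- roll: paper tape ring lying flat, 52 across, 20 high, bystander; origin centre of underside
- jar: amber glass jar with steel lid, 60 across, 75 high, bystander; origin centre of underside
Not all that is in view belongs to the job. Leave any green or red look-alike of the heel alone.

How it is judged:
On the way, in this order (a step that is already met when the one before it is completed fails the run):
1. the large heel block stands flat and lengthwise on the clamp's bed between the jaws, released (x of heel in the frame of clamp between 0.02 and 0.115 m and y of heel in the frame of clamp between -0.025 and 0.025 m and z of heel in the frame of clamp between 0.016 and 0.025 m and angle between heel's own z axis and vertical below 0.1 rad and angle between the x axis of heel and the x axis of clamp, either way round below 0.25 rad and contact force between the fingers and heel below 0.1 N and linear speed of heel below 0.02 m/s), for 0.2 s.
2. the moving jaw presses the block against the fixed jaw (at least 2 N) (x of heel in the frame of clamp between 0.02 and 0.115 m and y of heel in the frame of clamp between -0.025 and 0.025 m and z of heel in the frame of clamp between 0.016 and 0.025 m and angle between heel's own z axis and vertical below 0.1 rad and angle between the x axis of heel and the x axis of clamp, either way round below 0.25 rad and x of jaw in the frame of clamp above 0.0682 m and contact force between jaw and heel above 2 N), for 0.2 s.
3. the dial's pointer stands at the brass tab (y of dial_tip in the frame of mark_tip between -0.0032 and 0.0032 m and x of dial_tip in the frame of mark_tip above -0.02 m), for 0.3 s.
4. the start lever is thrown up (value of joint lever above 0.8 rad), for 0.2 s.
At the end, for the whole second after the job is handed in: large heel flat (0.1 rad) and lengthwise (0.25 rad) on the clamp bed, within 25 mm of its middle line, the jaw closed on it to within 1.8 mm; pointer within 3.2 mm (0.1 rad) of the tab; lever thrown up at least 0.8 of 1.0 rad (all of step 3 and x of heel in the frame of clamp between 0.02 and 0.115 m and y of heel in the frame of clamp between -0.025 and 0.025 m and z of heel in the frame of clamp between 0.016 and 0.025 m and angle between heel's own z axis and vertical below 0.1 rad and angle between the x axis of heel and the x axis of clamp, either way round below 0.25 rad and x of jaw in the frame of clamp above 0.0682 m and value of joint lever above 0.8 rad); the robot touches nothing.
It fails at once if the small heel block, the tape ring or the jar was moved more than 30 mm (distance of any of heel_small, roll, jar from where it was at the start of the episode above 0.03 m).
It also fails if it takes over 72 s, if anything falls off the work surface, if the arm or the gripper's body presses on something with over 40 N, if the wrist force passes 120 N, or if a joint passes its speed limit or range.

ROBOT

A 6-joint arm with a two-finger parallel gripper is mounted at the origin on the work surface. World frame = base frame: x ahead of the robot, y to its left, z up, the work surface at z = 0. Lengths are in m, angles in rad, forces in N, time in s.
With the tool pointing down it reaches from about 0.275 to 1 m from the base axis. Payload 8.4 kg.
Tool frame: the origin (TCP) lies between the finger pads; the fingertips stand 22 mm ahead of it and the grasp point (between the pads) lies 3 mm ahead of it; x points along the fingers, y is the direction in which the jaws open and shut, and the axes are right-handed (so a half turn about x gives the same grasp; the last joint's range is limited). The gripper opens to 85 mm and grips with 20 to 120 N. Pads are 22 mm wide; open, the fingers measure 114 mm over their backs; the gripper's body (76 mm by 85 mm) begins 54 mm behind the grasp point. The pads swing forward as they close: fully open they stand 13 mm farther back than shut.
Start: joints at [1.183, 0.353, 1.633, -0, 1.155, -0.002], TCP at [0.235, 0.579, 0.253] pointing down, gripper open.
Joint ranges: [-2.63, 2.63], [-0.92, 2.1], [0.06, 2.66], [-1.3, 4.44], [0, 2.69], [-3.02, 3.02]. Speed limits (rad/s): [2.22, 2.22, 2.79, 3.14, 3.14, 3.14].

INTERFACE

Orientations are given as a unit quaternion [w, x, y, z].
In Python, from cell import r gives the robot as it stands.
- The arm moves only by the tool jog_arm, never from a script. Its argument "motion" is text: rows parted by semicolons, each of 5 numbers parted by spaces: the opening in per cent of the stroke, from 0 (shut) to 100 (fully open), then the shift along the tool's x, y, z in mm, then the turn about the tool's x in rad. A call has 1 to 20 rows; each row is the pose to reach, as a shift and turn from the pose commanded when the call began, along the tool's axes at that moment; what a row does not reach only later rows make up. A row lasts 1/8 s, in which the tool goes at most 62.5 mm and 10.7 degrees, less where a joint would pass 70% of its speed; a pose out of reach is approached as far as the arm can. A call with a gripper value outside its range is refused whole. The fingers move at their own pace and stop on an object; "squeeze" is the grip in N (left out, the last holds). Time passes only in rows, so rows that repeat a pose let the fingers close. It gives the time, the measured TCP pose, the force and the opening at its end, in the units of the state.
- r.observe(): the state, without advancing time (a new reading comes with each control period).
- r.read_camera(name): name is "side" or "top"; returns the picture (400x640x3 uint8, red, green, blue); there is no depth.
- r.calibration(name): a dict with "K" (3x3 intrinsics, pixels), "D" ([k1, k2, p1, p2, k3] as OpenCV has them; the pictures are not rectified), "world_to_cam" (4x4, takes a point from world to camera coordinates). Camera axes: x right, y down, z forward; pixel columns grow to the right and rows downward; lengths in m; the calibration is good to about 2 mm. A picture is of the moment at which its call begins. calibration takes no time and is no camera call.
- r.finish_job(): hands the job in, once; it reports no verdict.
The state is a dict: "time": time; "joint_positions": joint angles; "dq": joint speeds; "joint_torque": joint torques, N m; "position": TCP position; "orientation": TCP orientation; "wrist_force": force on the tool from outside, world axes, zero at the start; "torque": the same for the moment, N m; "width": finger opening in m.
Only numpy, scipy, OpenCV 4.12 (cv2) and the standard library are available. Lean on these libraries where they do the work, as an engineer would, in place of code of your own. Each camera call takes 0.05 s, during which the arm holds its last target. There are 200 camera calls.

## Working session

There is one attempt and no reset: what is moved stays moved. The work goes in short steps, Python scripts to look and compute and a tool call to move; the robot and the scene stay as the last step left them, time stands still between calls to the robot, and variables do not carry over. Pictures are saved under pics/ and viewed, about 8 in all and at most 12, crops included, and the job is handed in when it is done.

Besides the shell and the picture viewer there is one more tool, called after ">>>" as a command line: name --argument value ..., lists and objects as JSON in quotes. jog_arm: Moves the arm, as the interface text tells. Its arguments: {"type":"object","properties":{"motion":{"type":"string"},"squeeze":{"type":"number"}},"required":["motion"]}

```bash
ls; mkdir -p pics; cat > h.py <<'E'
import numpy as np, cv2
from scipy.spatial.transform import Rotation as R
from cell import r
def cal(n):
    c=r.calibration(n); return np.array(c["K"],float),np.array(c["D"],float),np.array(c["world_to_cam"],float)
def ray(n,px):
    K,D,T=cal(n); u=cv2.undistortPoints(np.array(px,float).reshape(-1,1,2),K,D).reshape(-1,2)
    d=np.c_[u,np.ones(len(u))]@T[:3,:3]; o=-T[:3,:3].T@T[:3,3]; return o,d
def onz(n,px,z):
    o,d=ray(n,px); return o+d*((z-o[2])/d[:,2])[:,None]
def proj(n,P):
    K,D,T=cal(n); return cv2.projectPoints(np.array(P,float).reshape(-1,1,3),cv2.Rodrigues(T[:3,:3])[0],T[:3,3],K,D)[0].reshape(-1,2)
def snap(n,f):
    im=r.read_camera(n)[:,:,::-1].copy(); cv2.imwrite(f"pics/{f}.png",im); return im
def toolR():
    q=r.observe()["orientation"]; return R.from_quat([q[1],q[2],q[3],q[0]]).as_matrix()
E
python3 - <<'E'
from h import *
a=snap("top","top0");b=snap("side","side0")
s=r.observe();print(s); 
for n in("top","side"):
    K,D,T=cal(n);print(n,K.round(1).tolist(),D,(-T[:3,:3].T@T[:3,3]).round(3),T[2,:3].round(3))
E
```

```text
pics
{'time': 0.1, 'joint_positions': array([ 1.18257682e+00,  3.53591824e-01,  1.63403415e+00, -3.49724642e-05,
        1.15518905e+00, -2.41599792e-03]), 'dq': array([-0.00118152, -0.00166815,  0.0005756 ,  0.00083095, -0.00130557,
        0.00067763]), 'joint_torque': array([-1.20411649e-03, -6.06353402e+01, -3.42818427e+01, -3.55473151e-05,
        3.94940522e-03,  1.09647630e-05]), 'position': array([0.23506384, 0.57869869, 0.25263961]), 'orientation': array([ 0.69391947,  0.13512668,  0.69406503, -0.13597899]), 'wrist_force': array([-0.22985655, -0.36655315, -0.07560658]), 'torque': array([ 0.03101708, -0.02874601, -0.02671578]), 'width': 0.08529642447747925}
top [[430.3, 0.0, 315.6], [0.0, 430.3, 203.4], [0.0, 0.0, 1.0]] [-0.07216606  0.          0.          0.          0.        ] [0.505 0.014 1.008] [ 0.079  0.004 -0.997]
side [[387.4, 0.0, 323.6], [0.0, 387.4, 202.9], [0.0, 0.0, 1.0]] [0.02130214 0.         0.         0.         0.        ] [0.48  0.645 0.793] [ 0.102 -0.667 -0.738]
```

View pics/top0.png

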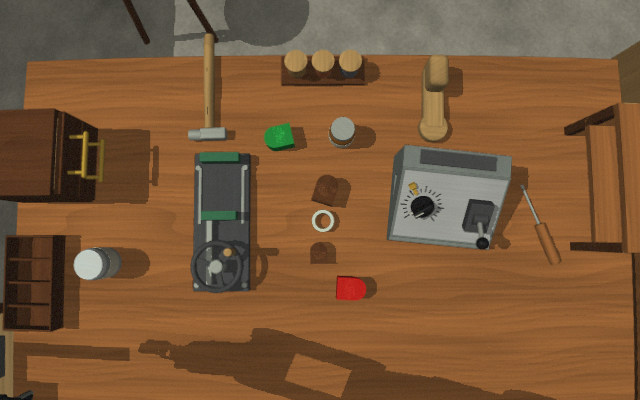

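View pics/side0.png

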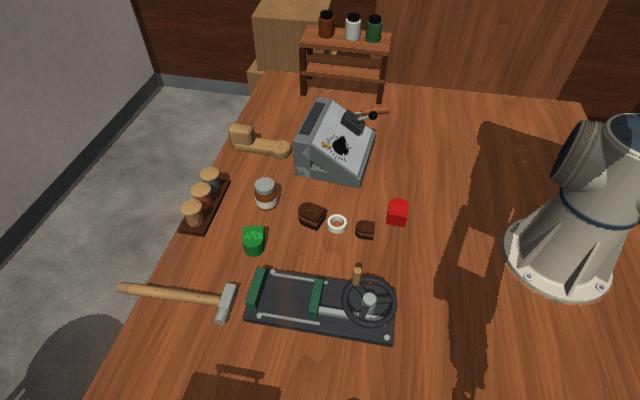

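Top view: candidates for the heel are brown (326,190), smaller brown (322,253), green (280,137) and red (351,288). The larger brown layered block at (326,190) fits the description. The clamp is at about (222,222), its wheel (216,267), crank (227,252). The console is at (450,197), dial (423,207), brass tab (413,188), lever ball (483,243).

```bash
python3 - <<'E'
from h import *
a=cv2.imread("pics/top0.png");b=cv2.imread("pics/side0.png")
def crop(im,x,y,w,h,s): return cv2.resize(im[y:y+h,x:x+w],None,fx=s,fy=s,interpolation=cv2.INTER_CUBIC)
A=crop(a,300,165,60,100,4) # 240x400 
B=crop(a,390,145,125,100,4) #500x400
C=crop(b,290,195,100,50,4)  #400x200
D=crop(b,300,120,85,50,4)  #340x200
cv=np.zeros((600,740,3),np.uint8);cv[:400,:240]=A;cv[:400,240:740]=B;cv[400:,:400]=C;cv[400:,400:740]=D
cv2.imwrite("pics/crop0.png",cv)
hsv=cv2.cvtColor(a,cv2.COLOR_BGR2HSV)
print(hsv[185:200:4,318:340:4].tolist())
print(hsv[220,300],hsv[180,300])
E
```

```text
[[[13, 170, 93], [13, 164, 101], [11, 154, 93], [12, 163, 80], [10, 148, 79], [12, 146, 91]], [[11, 159, 106], [12, 158, 105], [13, 155, 94], [12, 160, 94], [11, 155, 102], [14, 155, 92]], [[12, 163, 91], [13, 174, 104], [13, 162, 104], [12, 147, 85], [10, 151, 88], [14, 154, 103]], [[13, 160, 89], [13, 158, 89], [13, 173, 84], [12, 151, 91], [12, 174, 85], [14, 165, 99]]]
[ 14 158 145] [ 13 165 144]
```

View pics/crop0.png

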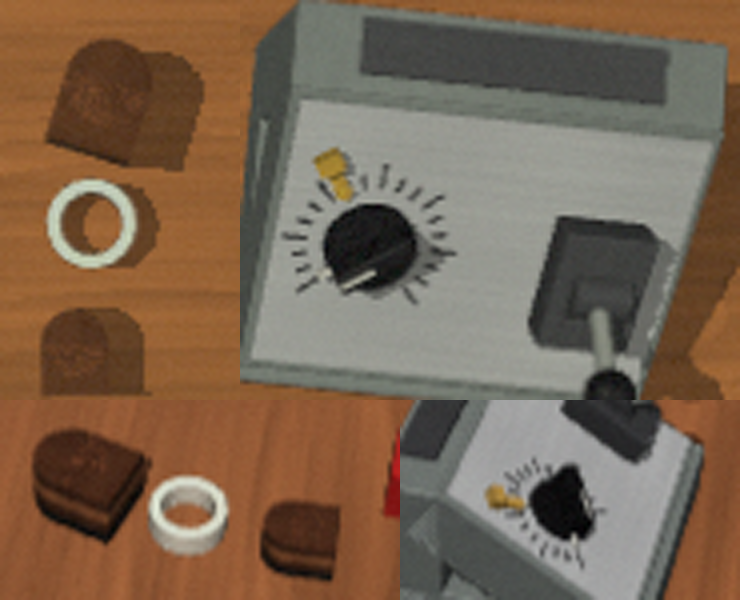

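The crop confirms it: the upper brown block is layered with a black bottom and clearly larger than the lower one. The dial line points lower left, the brass tab is at the upper left, and the lever is at rest.

```bash
python3 - <<'E'
from h import *
from scipy.optimize import least_squares
a=cv2.imread("pics/top0.png");b=cv2.imread("pics/side0.png")
P=onz("top",[[311.2,200],[332,206.2],[327.5,175]],.04);print("heel flat corners, apex",P.round(4).tolist())
m=(P[0]+P[1])/2;print("width",np.linalg.norm(P[0]-P[1]),"len",np.linalg.norm(P[2]-m),"dir",np.degrees(np.arctan2(*(P[2]-m)[[1,0]])),"normal dir",np.degrees(np.arctan2(-(P[1]-P[0])[0],(P[1]-P[0])[1]))) ;print("centre",((m+P[2])/2).round(4))
hsv=cv2.cvtColor(a,cv2.COLOR_BGR2HSV)
# green jaws
g=cv2.inRange(hsv,(50,60,20),(90,255,160)); g[:, :180]=0;g[:,255:]=0
n,l,st,c=cv2.connectedComponentsWithStats(g)
for i in range(1,n):
    if st[i,4]>30: print("green",st[i],c[i], cv2.minAreaRect(np.argwhere(l==i)[:,::-1].astype(np.float32)))
y=cv2.inRange(hsv,(18,130,120),(32,255,255))
y[:, :395]=0;y[:,440:]=0;y[:150]=0;y[230:]=0
print("brass",np.argwhere(y)[:,::-1].mean(0),y.sum()//255)
# console fit
obj=np.array([[150,115,131],[150,-115,131],[-50,115,38]])/1e3
px=np.array([[405,145.75],[512,156.2],[391.2,240]])
th=.56;cd=np.array([30,58*1,86])/1e3;nrm=np.array([-np.sin(th),0,np.cos(th)])
obj=np.vstack([obj,cd+.008*nrm]);px=np.vstack([px,[422.5,206.75]])
W=lambda p:obj@R.from_euler('z',p[2]).as_matrix().T+[p[0],p[1],0]
s=least_squares(lambda p:(proj("top",W(p))-px).ravel(),[.5,-.3,0]);print("console",s.x.round(4),s.fun.round(2))
crop=lambda im,x,y,w,h,s:cv2.resize(im[y:y+h,x:x+w],None,fx=s,fy=s,interpolation=cv2.INTER_CUBIC)
cv=np.zeros((600,800,3),np.uint8);A=crop(a,185,145,75,150,4);B=crop(b,240,260,165,85,3);C=crop(a,395,175,60,60,4)
cv[:600,:300]=A;cv[:255,300:795]=B;cv[260:500,300:540]=C;D=crop(b,315,120,45,50,5);cv[260:510,550:775]=D
cv2.imwrite("pics/crop1.png",cv)
E
```

```text
heel flat corners, apex [[0.5889, 0.0282, 0.04], [0.5747, -0.0186, 0.04], [0.6457, -0.0089, 0.04]]
width 0.048987692580835 len 0.06536155733795013 dir -12.110776747298688 normal dir 163.11648957285203
centre [ 0.6137 -0.0021  0.04  ]
green [199 152  42  12 460] [219.45217391 157.28478261] ((219.5, 157.5), (11.0, 41.0), 90.0)
green [201 211  37   9 332] [218.94578313 215.01204819] ((219.0, 215.0), (8.0, 36.0), 90.0)
brass [413.10714286 187.58928571] 56
console [ 0.5351 -0.2673 -0.0951] [-0.4  -1.03  1.16 -0.97 -1.5   0.79  0.7   1.23]
```

View pics/crop1.png

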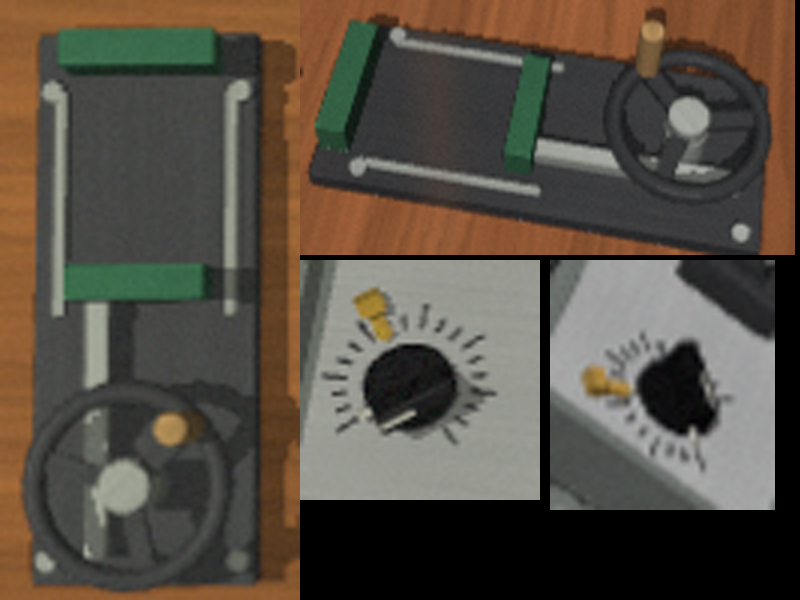

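The crop shows the clamp's jaws, crank handle (crop 170,428 → px 227.5,252), dial line and tab. Now I'll fit the clamp, crank, dial and mark.

```bash
cat > fit.py <<'E'
from h import *
from scipy.optimize import least_squares
W=lambda p,o:np.atleast_2d(o)@R.from_euler('z',p[2]).as_matrix().T+[p[0],p[1],0]
def fit(views,p0):
    f=lambda p:np.concatenate([(proj(n,W(p,np.array(o)/1e3))-np.array(x)).ravel() for n,o,x in views])
    s=least_squares(f,p0,loss="soft_l1");return s.x,f(s.x).reshape(-1,2)
def C1(p): return (185+p[0]/4,145+p[1]/4)
def S1(p): return (240+(p[0]-300)/3,260+p[1]/3)
E
python3 - <<'E'
from fit import *
P=onz("top",[C1(q) for q in [(40,33),(262,35),(257,583),(33,583)]],.02);print(P.round(4).tolist())
print([np.linalg.norm(P[i]-P[(i+1)%4]).round(4) for i in range(4)])
top=("top",[[160,65,20],[160,-65,20],[-160,-65,20],[-160,65,20],[-100,0,62]],[C1(q) for q in [(40,33),(262,35),(257,583),(33,583),(126,485)]])
# side view plate visible corners: (310,180)->far-left(+x,+y), (760,253)->(-x,+y) at top z20
side=("side",[[160,65,20],[-160,65,20]],[S1((312,178)),S1((758,250))])
for v in ([top],[top,side]):
    p,e=fit(v,[.5,.2,0]);print("clamp",p.round(4),e.round(2).tolist())
# crank top two-view
def tri(pt,ps):
    o1,d1=ray("top",[pt]);o2,d2=ray("side",[ps]);A=np.c_[d1[0],-d2[0]];t=np.linalg.lstsq(A,o2-o1,rcond=None)[0]
    a=o1+t[0]*d1[0];b=o2+t[1]*d2[0];return (a+b)/2,np.linalg.norm(a-b)
c,g=tri(C1((170,428)),S1((653,27)));print("crank top",c.round(4),g)
ct=onz("top",[C1((170,428))],.115)[0]
for cc in(c,ct):
    loc=R.from_euler('z',-p[2]).apply(cc-[p[0],p[1],0]);print("in clamp",loc.round(4),np.hypot(loc[0]+.1,loc[1]),np.degrees(np.arctan2(loc[1],loc[0]+.1)))
T=toolR();print("tool axes",T.round(3).tolist())
# moving jaw front top edge & fixed jaw
for q,z in [((138,265),.051),((138,58),.052)]:
    w=onz("top",[C1(q)],z)[0];print("jaw",R.from_euler('z',-p[2]).apply(w-[p[0],p[1],0]).round(4))
E
```

```text
[[0.7018, 0.3006, 0.02], [0.6995, 0.1698, 0.02], [0.3836, 0.1704, 0.02], [0.3832, 0.2994, 0.02]]
[np.float64(0.1308), np.float64(0.3159), np.float64(0.129), np.float64(0.3186)]
clamp [ 5.422e-01  2.353e-01 -5.000e-04] [[0.17, -0.17], [-0.16, -1.1], [0.0, 0.67], [-0.44, 0.45], [0.39, -0.09]]
clamp [0.5418 0.2357 0.0023] [[-0.2, 0.05], [-0.54, -1.04], [0.01, 0.73], [-0.43, 0.67], [0.33, 0.06], [-2.43, -2.47], [0.57, -0.06]]
crank top [0.4743 0.2008 0.1161] 0.0012068718564286194
in clamp [-0.0676 -0.0347  0.1161] 0.047518792946681716 -46.96826162818518
in clamp [-0.067  -0.0345  0.115 ] 0.0477299402490061 -46.270265641083476
tool axes [[-0.0, 0.376, 0.927], [-0.001, 0.927, -0.376], [-1.0, -0.001, 0.0]]
jaw [ 0.0217 -0.0023  0.051 ]
jaw [ 0.1388 -0.001   0.052 ]
```

```bash
cat >> h.py <<'E'
def go(x,y,z,ydir=None):
    s=r.observe();T=toolR();d=T.T@(np.array([x,y,z])-s["position"])*1e3
    t=0.
    if ydir is not None:
        cur=np.degrees(np.arctan2(T[1,1],T[0,1])); t=-np.radians((ydir-cur+90)%180-90)
    print("t",round(s["time"],2),"pos",s["position"].round(4),"w",round(s["width"],4),"F",s["wrist_force"].round(1),"shift",d.round(1),"turn",round(t,3))
E
python3 -c "
from h import *
go(.6135,-.003,.13,74)"
```

```text
t 0.1 pos [0.2351 0.5787 0.2526] w 0.0853 F [-0.2 -0.4 -0.1] shift [ 123.1 -396.4  569.5] turn -0.107
```

>>> jog_arm --motion "100 0 -396 570 -0.107;100 0 -396 570 -0.107;100 0 -396 570 -0.107;100 0 -396 570 -0.107;100 0 -396 570 -0.107;100 0 -396 570 -0.107;100 0 -396 570 -0.107;100 0 -396 570 -0.107;100 0 -396 570 -0.107;100 0 -396 570 -0.107;100 0 -396 570 -0.107;100 0 -396 570 -0.107;100 123 -396 570 -0.107;100 123 -396 570 -0.107;100 123 -396 570 -0.107;100 123 -396 570 -0.107" --squeeze 40

```text
time: 2.1
position: [0.6152, -0.0018, 0.1321]
orientation: [0.701, 0.098, 0.7, -0.098]
wrist_force: [-0.1, -0.5, 0.3]
width: 0.0853
```

```bash
python3 -c "
from h import *
go(.6135,-.003,.033,74)
im=snap('side','s1');o=r.observe()['position'];T=toolR()
P=[o+T@np.array([.022,s*.0426,0]) for s in(-1,1)];print(proj('side',P).round(1).tolist())
cv2.imwrite('pics/s1c.png',cv2.resize(im[130:300,210:430],None,fx=3,fy=3))"
```

```text
t 2.1 pos [ 0.6152 -0.0018  0.1321] w 0.0853 F [-0.1 -0.5  0.3] shift [99.1 -1.7 -1.4] turn 0.001
[[316.9, 180.7], [300.9, 203.0]]
```

View pics/s1c.png

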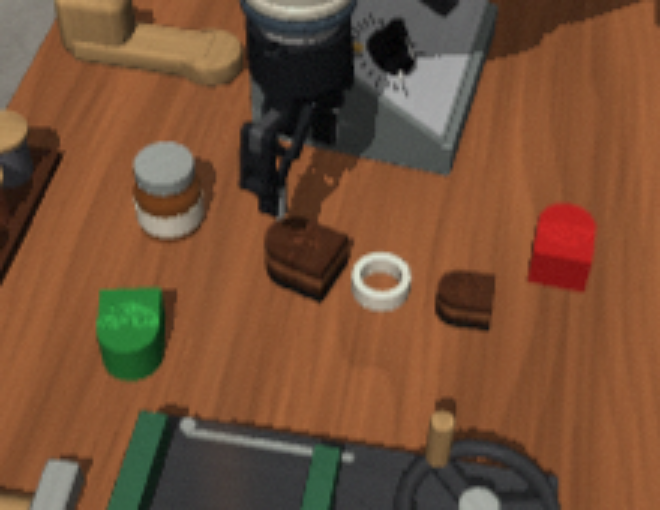

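The gripper hangs over the brown large heel (crop 305,255), with the ring and jar clear. Descend and grip.

>>> jog_arm --motion "100 50 -2 -1 0;100 97 -2 -1 0;100 97 -2 -1 0;100 97 -2 -1 0;0 97 -2 -1 0;0 97 -2 -1 0;0 97 -2 -1 0;0 97 -2 -1 0;0 97 -2 -1 0;0 97 -2 -1 0;0 97 -2 -1 0;0 40 -2 -1 0;0 -20 -2 -1 0;0 -60 -2 -1 0;0 -60 -2 -1 0;0 -60 -2 -1 0" --squeeze 40

```text
time: 4.15
position: [0.6122, -0.004, 0.1899]
orientation: [0.7, 0.098, 0.7, -0.098]
wrist_force: [-0.4, 0.2, -2.0]
width: 0.0489
```

```bash
python3 -c "
from h import *
go(.627,.2355,.193,90)"
```

```text
t 4.15 pos [ 0.6122 -0.004   0.1899] w 0.0489 F [-0.4  0.2 -2. ] shift [ -3.1 234.3 -51.7] turn -0.279
```

>>> jog_arm --motion "0 0 60 -13 -0.1;0 0 120 -26 -0.2;0 0 180 -39 -0.279;0 -3 234 -52 -0.279;0 -3 234 -52 -0.279;0 -3 234 -52 -0.279;0 -3 234 -52 -0.279;0 -3 234 -52 -0.279"

```text
time: 5.15
position: [0.6272, 0.234, 0.1931]
orientation: [0.707, 0.0, 0.707, -0.001]
wrist_force: [-0.5, 0.4, -1.3]
width: 0.0497
```

```bash
python3 -c "
from h import *
go(.627,.2355,.054,90)
im=snap('side','s2');cv2.imwrite('pics/s2c.png',cv2.resize(im[180:360,220:420],None,fx=3,fy=3))"
```

```text
t 5.15 pos [0.6272 0.234  0.1931] w 0.0497 F [-0.5  0.4 -1.3] shift [ 1.391e+02  1.600e+00 -1.000e-01] turn -0.001
```

View pics/s2c.png

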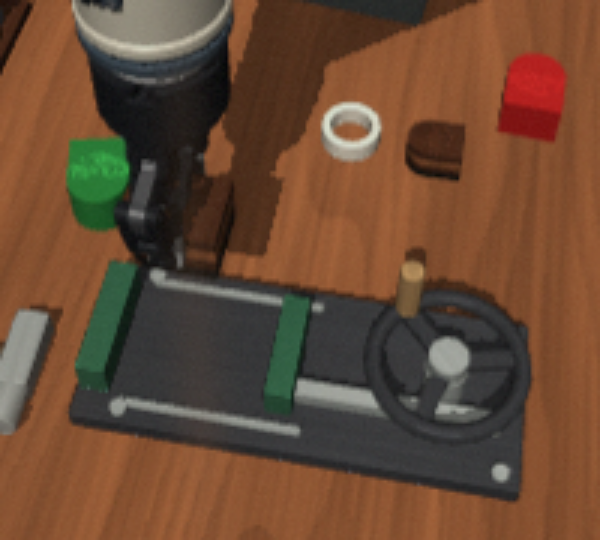

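The heel is held upright and level between the jaws (crop ~210,235), everything else undisturbed. Lower and release with a limited opening.

>>> jog_arm --motion "0 60 1 0 0;0 110 1 0 0;0 130 1 0 0;0 137 1 0 0;0 140 1 0 0;0 140 1 0 0;0 140 1 0 0;68 140 1 0 0;74 140 1 0 0;78 140 1 0 0;78 140 1 0 0;78 140 1 0 0;78 90 1 0 0;78 30 1 0 0;78 0 1 0 0;78 -20 1 0 0;78 -20 1 0 0"

```text
time: 7.32
position: [0.6277, 0.2365, 0.2142]
orientation: [0.708, 0.0, 0.706, 0.0]
wrist_force: [0.5, -0.4, 0.0]
width: 0.0667
```

```bash
python3 -c "
from h import *
go(.4745,.201,.18,0)
im=snap('side','s3');cv2.imwrite('pics/s3c.png',cv2.resize(im[180:360,220:420],None,fx=3,fy=3))"
```

```text
t 7.33 pos [0.6277 0.2365 0.2142] w 0.0667 F [ 0.5 -0.4  0. ] shift [  33.9  -35.5 -153.2] turn -1.571
```

View pics/s3c.png

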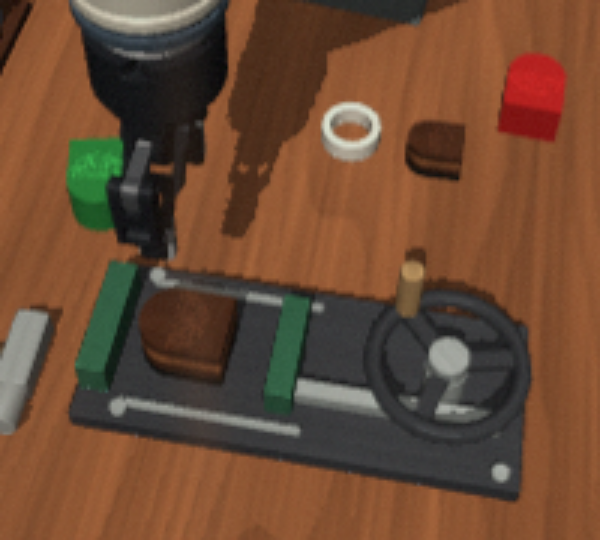

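The heel stands flat on the bed, lengthwise between the jaws (crop 188,335). Now to the crank.

>>> jog_arm --motion "65 0 -12 -50 0;65 0 -24 -100 0;65 0 -36 -153 0;65 0 -36 -153 0;65 0 -36 -153 0;65 50 -36 -153 0;65 100 -36 -153 0;65 114 -36 -153 0;65 114 -36 -153 0;65 114 -36 -153 0;0 114 -36 -153 0;0 114 -36 -153 0;0 114 -36 -153 0;0 114 -36 -153 0;0 114 -36 -153 0;0 114 -36 -153 0" --squeeze 60

```text
time: 9.38
position: [0.4746, 0.2008, 0.1004]
orientation: [0.708, 0.0, 0.707, 0.0]
wrist_force: [-3.1, 1.5, 7.7]
width: 0.0165
```

```bash
python3 -c "
from h import *
go(.4745,.201,.1,90)
p=r.observe()['position'][:2];c=np.array([.442,.2355]);d=p-c;print(np.hypot(*d),np.degrees(np.arctan2(d[1],d[0])))
a0=np.arctan2(d[1],d[0])
for k in range(0,200,10):
    a=a0-np.radians(k);q=c+.048*np.array([np.cos(a),np.sin(a)])-p;print(k,(q*1e3).round(0)[::-1])
"
```

```text
t 9.38 pos [0.4746 0.2008 0.1004] w 0.0165 F [-3.1  1.5  7.7] shift [ 0.4  0.2 -0.1] turn 0.0
0.047634998189104646 -46.75393891145507
0 [-0.  0.]
10 [-5. -6.]
20 [ -9. -14.]
30 [-12. -22.]
40 [-13. -30.]
50 [-13. -38.]
60 [-11. -46.]
70 [ -8. -54.]
80 [ -4. -61.]
90 [  2. -68.]
100 [  8. -73.]
110 [ 16. -77.]
120 [ 24. -79.]
130 [ 32. -81.]
140 [ 40. -80.]
150 [ 49. -79.]
160 [ 56. -75.]
170 [ 63. -71.]
180 [ 70. -66.]
190 [ 75. -59.]
```

>>> jog_arm --motion "0 0 -5 -6 0;0 0 -9 -14 0;0 0 -12 -22 0;0 0 -13 -30 0;0 0 -13 -38 0;0 0 -11 -46 0;0 0 -8 -54 0;0 0 -4 -61 0;0 0 2 -68 0;0 0 8 -73 0;0 0 16 -77 0;0 0 24 -79 0;0 0 24 -79 0"

```text
time: 11.0
position: [0.3953, 0.2248, 0.1004]
orientation: [0.707, 0.0, 0.707, 0.0]
wrist_force: [-4.2, 1.1, 12.5]
width: 0.0164
```

```bash
cat > w.py <<'E'
from h import *
go(.4745,.201,.1,90)
p=r.observe()['position'][:2];c=np.array([.442,.2355]);d=p-c;print(np.hypot(*d),np.degrees(np.arctan2(d[1],d[0])))
a=np.degrees(np.arctan2(d[1],d[0]))%360-360;print("turned",-46.75-a)
E
python3 w.py
```

```text
t 11.0 pos [0.3953 0.2248 0.1004] w 0.0164 F [-4.2  1.1 12.5] shift [  0.4 -23.8  79.2] turn 0.001
0.04791939272462673 -167.08178500038366
turned 120.33178500038366
```

>>> jog_arm --motion "0 0 4 -1 0;0 0 8 -2 0;0 0 12 -2 0;0 0 16 -1 0;0 0 20 -1 0;0 0 25 0 0;0 0 28 2 0;0 0 32 4 0;0 0 32 4 0"

```text
time: 12.12
position: [0.3987, 0.2566, 0.1004]
orientation: [0.707, 0.0, 0.707, 0.0]
wrist_force: [-7.4, 0.5, 13.8]
width: 0.0168
```

```bash
python3 w.py
```

```text
t 12.12 pos [0.3987 0.2566 0.1004] w 0.0168 F [-7.4  0.5 13.8] shift [  0.3 -55.6  75.8] turn -0.0
0.04817710499433482 154.08324607734517
turned 159.16675392265483
```

>>> jog_arm --motion "0 0 2 1 0;0 0 4 2 0;0 0 6 3 0;0 0 7 4 0;0 0 9 5 0;0 0 9 5 0"

```text
time: 12.88
position: [0.403, 0.2642, 0.1003]
orientation: [0.706, -0.001, 0.708, -0.001]
wrist_force: [-6.2, -7.4, 18.4]
width: 0.0162
```

```bash
python3 w.py
```

```text
t 12.88 pos [0.403  0.2642 0.1003] w 0.0162 F [-6.2 -7.4 18.4] shift [  0.3 -63.2  71.4] turn 0.001
0.048374042924359636 143.63639977363454
turned 169.61360022636546
```

>>> jog_arm --motion "0 0 2 1 0;0 0 3 2 0;0 0 5 3 0;0 0 6 4 0;0 0 6 4 0;0 0 6 4 0"

```text
time: 13.62
position: [0.4039, 0.2657, 0.1]
orientation: [0.704, -0.004, 0.71, -0.003]
wrist_force: [-13.4, -30.1, 40.4]
width: 0.0168
```

```bash
python3 w.py
```

```text
t 13.62 pos [0.4039 0.2657 0.1   ] w 0.0168 F [-13.4 -30.1  40.4] shift [  0.1 -64.8  70.5] turn 0.002
0.048652321060452045 141.62394134165086
turned 171.62605865834914
```

The handle has stopped at about 172° of turn with 33 N tangential force, so the block is tight. Release, lift, and look.

>>> jog_arm --motion "0 0 0 0 0;45 0 -2 -1 0;50 0 -2 -1 0;55 0 -2 -1 0;55 0 -2 -1 0;55 -60 -2 -1 0;55 -120 -2 -1 0;55 -150 -2 -1 0;55 -150 -2 -1 0"

```text
time: 14.75
position: [0.4084, 0.2702, 0.2517]
orientation: [0.709, 0.001, 0.706, 0.001]
wrist_force: [-0.0, -0.3, -1.0]
width: 0.047
```

```bash
python3 -c "
from h import *
go(.4745,.201,.1,90)
a=snap('top','t4');b=snap('side','s4')
crop=lambda im,x,y,w,h,s:cv2.resize(im[y:y+h,x:x+w],None,fx=s,fy=s,interpolation=cv2.INTER_CUBIC)
cv=np.zeros((600,800,3),np.uint8)
cv[:345,:405]=crop(a,385,140,135,115,3);cv[:285,410:695]=crop(b,290,95,95,95,3)
cv[350:600,:450]=crop(b,240,260,180,100,2.5);cv[290:600,460:797]=crop(a,190,145,135,124,2.5)
cv2.imwrite('pics/c4.png',cv)"
```

```text
t 14.75 pos [0.4084 0.2702 0.2517] w 0.047 F [-0.  -0.3 -1. ] shift [151.8 -69.7  65.5] turn 0.0Traceback (most recent call last):
  File "<string>", line 8, in <module>
    cv[350:600,:450]=crop(b,240,260,180,100,2.5);cv[290:600,460:797]=crop(a,190,145,135,124,2.5)
                                                 ~~^^^^^^^^^^^^^^^^^
ValueError: could not broadcast input array from shape (310,338,3) into shape (310,337,3)
```

```bash
python3 -c "
from h import *
a=cv2.imread('pics/t4.png');b=cv2.imread('pics/s4.png')
crop=lambda im,x,y,w,h,s:cv2.resize(im[y:y+h,x:x+w],None,fx=s,fy=s,interpolation=cv2.INTER_CUBIC)
cv=np.zeros((600,800,3),np.uint8)
cv[:345,:405]=crop(a,385,140,135,115,3);cv[:380,410:790]=crop(b,290,95,95,95,4)
cv[350:590,:405]=crop(b,240,260,135,80,3)
cv2.imwrite('pics/c4.png',cv)"
```

```text
(no output)
```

View pics/c4.png

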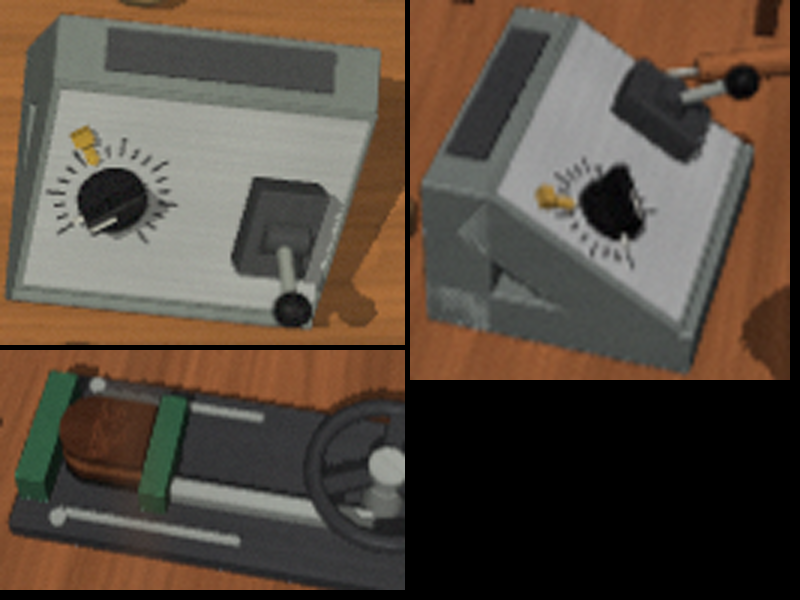

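The heel is clamped between both jaws (crop 110,440). The console's corners, tab (top crop 92,163; side 572,204) and ball are clear, so I can fit its pose from both views.

```bash
cat > con.py <<'E'
from fit import *
t=lambda x,y:(385+x/3,140+y/3)
s=lambda x,y:(290+(x-410)/4,95+y/4)
v=[("top",[[150,115,131],[150,-115,131],[102,115,131],[102,-115,131]],[t(62,14),t(382,48),t(58,90),t(375,122)]),
("side",[[150,115,131],[150,-115,131],[102,115,131],[102,-115,131],[150,115,0],[-50,115,0]],[s(425,185),s(515,10),s(498,195),s(578,20),s(427,318),s(690,368)])]
p,e=fit(v,[.53,-.27,-.1])
th=.56;RZ=R.from_euler('z',p[2]).as_matrix()
up=RZ@[np.cos(th),0,np.sin(th)];nrm=RZ@[-np.sin(th),0,np.cos(th)];left=RZ@[0,1,0]
cw=lambda q:W(p,np.array(q)/1e3)[0]
dial=cw([30,58,86]);lev=cw([30,-62,86])
def onpanel(n,px,h):
    o,d=ray(n,[px]);d=d[0];q=o+d*(nrm@(dial+h*nrm-o)/(nrm@d));w=q-dial;return w@up*1e3,w@left*1e3,q
def ang(n,px,h):
    u,l,q=onpanel(n,px,h);return round(u,1),round(l,1),"r",round(np.hypot(u,l),1),"ang",round(2.356+np.arctan2(-l,u),3)
E
python3 - <<'E'
from con import *
print("console",p.round(4),e.round(2).tolist())
print("dial",dial.round(4),"grip",(dial+.022*nrm).round(4))
print("skirt centre top",ang("top",t(112,202),.008))
print("tab inner top",ang("top",t(95,163),0),"side",ang("side",s(574,205),0))
print("tab outer top",ang("top",t(82,135),0),"side",ang("side",s(540,195),0))
print("pointer top",ang("top",t(57,212),.006),"side",ang("side",s(628,238),.006))
print("line top",ang("top",t(82,229),.03),ang("top",t(114,216),.03))
piv=lev+.023*nrm
for a in (-.5,0,.3,.5):print("ball",a,(piv+.06*(np.cos(a)*nrm+np.sin(a)*up)).round(4))
o1,d1=ray("top",[t(291,307)]);o2,d2=ray("side",[s(740,82)]);k=np.linalg.lstsq(np.c_[d1[0],-d2[0]],o2-o1,rcond=None)[0];print("ball tri",(o1+k[0]*d1[0]).round(4),(o2+k[1]*d2[0]).round(4))
E
```

```text
console [ 0.532  -0.266  -0.0962] [[-1.6, 1.48], [0.33, 0.76], [-1.96, -1.05], [1.54, -1.26], [-0.44, -1.35], [0.56, -2.36], [-1.72, -0.59], [-0.19, -2.31], [0.78, 0.56], [1.18, 1.74]]
dial [ 0.5674 -0.2111  0.086 ] grip [ 0.5558 -0.21    0.1046]
skirt centre top (np.float64(4.9), np.float64(1.5), 'r', np.float64(5.1), 'ang', np.float64(2.05))
tab inner top (np.float64(30.4), np.float64(17.2), 'r', np.float64(34.9), 'ang', np.float64(1.84)) side (np.float64(27.9), np.float64(17.5), 'r', np.float64(32.9), 'ang', np.float64(1.797))
tab outer top (np.float64(51.0), np.float64(30.2), 'r', np.float64(59.3), 'ang', np.float64(1.821)) side (np.float64(53.2), np.float64(29.9), 'r', np.float64(61.0), 'ang', np.float64(1.845))
pointer top (np.float64(-8.2), np.float64(38.5), 'r', np.float64(39.4), 'ang', np.float64(0.576)) side (np.float64(-16.1), np.float64(19.8), 'r', np.float64(25.5), 'ang', np.float64(0.102))
line top (np.float64(-7.2), np.float64(24.1), 'r', np.float64(25.2), 'ang', np.float64(0.494)) (np.float64(5.3), np.float64(3.9), 'r', np.float64(6.6), 'ang', np.float64(1.72))
ball -0.5 [ 0.4916 -0.3244  0.1348]
ball 0 [ 0.512  -0.3263  0.1563]
ball 0.3 [ 0.5284 -0.3279  0.1635]
ball 0.5 [ 0.5401 -0.3291  0.1654]
ball tri [ 0.4925 -0.3235  0.1297] [ 0.4909 -0.3235  0.1297]
```

```bash
python3 - <<'E'
from con import *
a=cv2.imread("pics/t4.png");g=cv2.cvtColor(a,cv2.COLOR_BGR2GRAY)
print("ball@.1348",onz("top",[t(291,307)],.1348).round(4),"crease L,R@.131",onz("top",[t(58,90),t(375,122)],.131).round(4).tolist(),"back",onz("top",[t(62,14),t(382,48)],.131).round(4).tolist())
S=4;x0,y0=395,175;G=cv2.resize(g[y0:y0+60,x0:x0+65],None,fx=S,fy=S,interpolation=cv2.INTER_CUBIC)
m=(G<75).astype(np.uint8);m=cv2.morphologyEx(m,cv2.MORPH_OPEN,np.ones((13,13)))
c=max(cv2.findContours(m,cv2.RETR_EXTERNAL,cv2.CHAIN_APPROX_NONE)[0],key=cv2.contourArea).reshape(-1,2)
px=np.c_[x0+(c[:,0]+.5)/S-.5,y0+(c[:,1]+.5)/S-.5]
pl=np.array([onpanel("top",q,.008)[:2] for q in px]);print("blob range u,l",pl.min(0),pl.max(0))
sel=pl[:,0]>0
f=lambda q:np.hypot(pl[sel,0]-q[0],pl[sel,1]-q[1])-25
z=least_squares(f,[0,0],loss="soft_l1");print("skirt centre u,l",z.x,"rms",np.sqrt(np.mean(z.fun**2)))
w=dial+(z.x[0]*up+z.x[1]*left)/1e3+.008*nrm;print("at z",w)
print("ray at z .0928:",onz("top",proj("top",[w]),.0928))
# white line on bar
wm=(g>130);wm[:, :410]=0
hs=cv2.cvtColor(a,cv2.COLOR_BGR2HSV)
y=cv2.inRange(hs,(18,130,120),(32,255,255));y[:150]=0;y[230:]=0;y[:,:395]=0;y[:,440:]=0
q=np.argwhere(y)[:,::-1];pp=np.array([onpanel("top",k,0)[:2] for k in q])-[z.x[0],z.x[1]]
u,l=pp.mean(0);print("tab mean",u,l,"ang",2.356+np.arctan2(-l,u),"rmin",np.hypot(*pp.T).min(),"all",np.round(np.median(2.356+np.arctan2(-pp[:,1],pp[:,0])),3))
E
```

```text
ball@.1348 [[ 0.4926 -0.3215  0.1348]] crease L,R@.131 [[0.6424, -0.1653, 0.131], [0.6198, -0.3868, 0.131]] back [[0.6955, -0.1693, 0.131], [0.6719, -0.3942, 0.131]]
blob range u,l [-15.36539714 -23.47891902] [32.51194915 27.55553333]
skirt centre u,l [7.2706877  2.62614091] rms 0.5043769081267964
at z [ 0.56956938 -0.20869587  0.09664013]
ray at z .0928: [[ 0.56984208 -0.20963558  0.0928    ]]
tab mean 38.08730046100802 24.851770860088067 ang 1.7778728657614282 rmin 28.716951011693492 all 1.781
```

The tab and skirt disagree about the dial centre by about 7 mm, so I'll take one close view with the expected circles drawn in.

```bash
python3 - <<'E'
from con import *
def draw(n,f,x0,y0,w,h,S):
    im=cv2.resize(cv2.imread(f)[y0:y0+h,x0:x0+w],None,fx=S,fy=S,interpolation=cv2.INTER_CUBIC)
    al=np.linspace(0,2*np.pi,60)
    for rr,hh,c in((.025,.008,(0,255,0)),(.036,0,(255,0,255))):
        P=[dial+hh*nrm+rr*(np.cos(k)*up+np.sin(k)*left) for k in al]
        q=((proj(n,P)-[x0,y0]+.5)*S-.5)
        for k in q: cv2.circle(im,tuple(int(v) for v in k.round()),1,c,-1)
    return im
A=draw("top","pics/t4.png",395,172,55,58,10)
B=draw("side","pics/s4.png",318,128,34,40,7)
cv=np.zeros((580,800,3),np.uint8);cv[:580,:550]=A;cv[:280,555:793]=B;cv2.imwrite("pics/c5.png",cv)
E
```

```text
(no output)
```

View pics/c5.png

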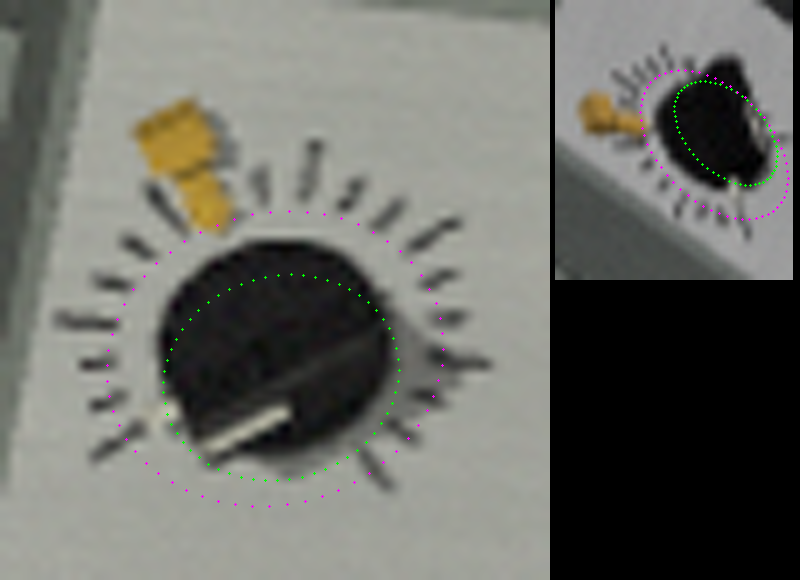

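The tick ring is a better reference. Its major ticks (10x crop: left 115,322; right 440,362; LL 140,430; UR 412,248; LR 362,452; UL 180,228) centre at (275,340), so the dial sits about 5 mm farther up the slope than the fit. The dial reads about 0.1 and the tab is one minor tick past 1.571.

```bash
cat > con2.py <<'E'
from con import *
c10=lambda x,y:(395+(x+.5)/10-.5,172+(y+.5)/10-.5)
D0=onz("top",[c10(275,340)],.086)[0]; dial=D0   # dial base centre, z known
def pol(n,px,h):
    o,d=ray(n,[px]);d=d[0];q=o+d*(nrm@(dial+h*nrm-o)/(nrm@d));w=q-dial;u,l=w@up*1e3,w@left*1e3
    return round(np.hypot(u,l),1),round(2.356+np.arctan2(-l,u),3)
E
python3 - <<'E'
from con2 import *
print("dial base",dial.round(4),"grip",(dial+.022*nrm).round(4))
for nm,q in dict(LL=(140,430),L=(115,322),UL=(180,228),U=(305,195),UR=(412,248),Rt=(440,362),LR=(362,452)).items():print(nm,pol("top",c10(*q),0))
print("tab tip",pol("top",c10(212,226),.001),"neck",pol("top",c10(195,175),.001),"outer",pol("top",c10(165,115),.001))
print("pointer",pol("top",c10(168,411),.006))
d=[np.array(onpanel("top",c10(*q),.03)[:2]) for q in((205,455),(290,410))];e=d[0]-d[1];print("line dir",2.356+np.arctan2(-e[1],e[0]))
b=dial+.022*nrm
for a in(.1,.5,1,1.5,1.83):
    f=a-2.356;v=np.cos(f)*up-np.sin(f)*left;print(a,"bar world heading deg",np.degrees(np.arctan2(v[1],v[0])).round(1))
E
```

```text
dial base [ 0.572  -0.2114  0.086 ] grip [ 0.5603 -0.2102  0.1046]
LL (np.float64(35.3), np.float64(0.001))
L (np.float64(34.9), np.float64(0.807))
UL (np.float64(35.1), np.float64(1.558))
U (np.float64(34.9), np.float64(2.349))
UR (np.float64(35.1), np.float64(3.14))
Rt (np.float64(36.4), np.float64(3.971))
LR (np.float64(34.9), np.float64(4.737))
tab tip (np.float64(32.1), np.float64(1.735)) neck (np.float64(44.8), np.float64(1.78)) outer (np.float64(60.6), np.float64(1.777))
pointer (np.float64(26.8), np.float64(0.125))
line dir 0.11190483103141657
0.1 bar world heading deg 119.2
0.5 bar world heading deg 98.4
1 bar world heading deg 74.0
1.5 bar world heading deg 48.2
1.83 bar world heading deg 28.9
```

Ticks now read 0, 0.807, 1.558, 2.349, 3.14… at radius 35, so the dial centre is right: (0.572, −0.2114). The mark is at about 1.77 and the dial at about 0.115. I'll push the pointer end of the bar round with the closed fingers, since the tool stays vertical.

```bash
cat > push.py <<'E'
from con2 import *
Z=np.array([0,0,1.])
def pose(a,clr=0,rho=.015,off=(0,0)):
    f=a-2.356;e=np.cos(f)*up-np.sin(f)*left;t_=-np.sin(f)*up-np.cos(f)*left
    eh=e*[1,1,0];eh/=np.linalg.norm(eh);zt=np.cross(Z,eh);zt*=np.sign(zt@t_)
    edge=dial+.030*nrm+rho*e-.0065*t_
    c=edge-(.011+clr)*zt;hd=np.degrees(np.arctan2(zt[1],zt[0]))
    y=np.cross(Z,zt)
    zs=[]
    for i in(-1,1):
        for j in(-1,1):
            k=c+i*.0145*y+j*.011*zt; b=dial+.011*nrm; zs.append(b[2]-((k-b)[:2]@nrm[:2])/nrm[2])
    tip=max(zs);return np.array([c[0],c[1],tip+.022]),hd+90,edge[2]-tip
E
python3 - <<'E'
from push import *
for a in(.1,.4,.7,1,1.3,1.5,1.7,1.77):print(a,*[np.round(k,4) for k in pose(a)])
p0,h,_=pose(.115,.012);print(r.observe()["joint_positions"].round(2));go(p0[0],p0[1],.20,h)
E
```

```text
0.1 [ 0.535  -0.2065  0.1085] 119.1867 0.0173
0.4 [ 0.5367 -0.2     0.1078] 103.4444 0.0195
0.7 [ 0.5399 -0.1946  0.1075] 88.6244 0.0218
1 [ 0.5444 -0.1906  0.111 ] 74.0132 0.0208
1.3 [ 0.5497 -0.1881  0.1158] 58.8785 0.0185
1.5 [ 0.5536 -0.1874  0.119 ] 48.1571 0.017
1.7 [ 0.5576 -0.1874  0.1219] 36.74 0.0157
1.77 [ 0.559  -0.1876  0.1229] 32.5622 0.0153
[ 0.58  0.14  1.92  0.    1.07 -0.99]
t 14.85 pos [0.4069 0.2692 0.2487] w 0.0468 F [-0.9  0.1 -1. ] shift [  48.8 -481.1  117.4] turn -0.495
```

>>> jog_arm --motion "0 0 -60 15 -0.1;0 0 -120 30 -0.2;0 0 -180 45 -0.3;0 0 -240 60 -0.4;0 0 -300 75 -0.495;0 0 -360 90 -0.495;0 0 -420 104 -0.495;0 0 -481 117 -0.495;0 30 -481 117 -0.495;0 48 -481 117 -0.495;0 48 -481 117 -0.495;0 48 -481 117 -0.495;0 48 -481 117 -0.495" --squeeze 40

```text
time: 16.48
position: [0.5249, -0.2113, 0.2023]
orientation: [0.686, -0.174, 0.685, 0.173]
wrist_force: [0.3, 0.4, -0.3]
width: -0.0004
```

```bash
cat > wp.py <<'E'
import sys
from push import *
T=toolR();P=r.observe()["position"];cur=np.degrees(np.arctan2(T[1,1],T[0,1]))
print(r.observe()["wrist_force"].round(1),P.round(4),cur.round(1))
for a in map(float,sys.argv[2:]):
    q,h,_=pose(a,float(sys.argv[1]));d=T.T@(q-P)*1e3;print(a,d.round(1),round(-np.radians(h-cur),3))
E
python3 wp.py 0.012 .115; python3 wp.py 0 .115 .25 .4 .55 .7 .85 1 1.15 1.3 1.45 1.6 1.7
```

```text
[ 0.3  0.4 -0.3] [ 0.5249 -0.2113  0.2023] 118.4
0.115 [100.1  -0.2  -0.8] 0.001
[ 0.3  0.4 -0.3] [ 0.5249 -0.2113  0.2023] 118.4
0.115 [93.9 -0.2 11.2] 0.001
0.25 [94.3  2.2 13.2] 0.127
0.4 [94.5  4.5 15.6] 0.262
0.55 [94.7  6.3 18.3] 0.392
0.7 [94.8  7.7 21.1] 0.52
0.85 [93.7  8.6 24. ] 0.647
1.0 [91.3  9.1 27. ] 0.775
1.15 [88.9  9.1 29.9] 0.905
1.3 [86.5  8.7 32.8] 1.039
1.45 [84.1  7.9 35.6] 1.179
1.6 [81.8  6.6 38.3] 1.324
1.7 [80.4  5.6 40. ] 1.426
```

>>> jog_arm --motion "0 50 0 -1 0;0 85 0 -1 0;0 93 0 -1 0;0 93 0 -1 0;0 93 0 5 0;0 93 0 11 0;0 94 2 13 0.127;0 94 4.5 15.5 0.262;0 94 6 18 0.392;0 94 7.5 21 0.52;0 94 7.5 21 0.52"

```text
time: 17.85
position: [0.5393, -0.1948, 0.1079]
orientation: [0.707, 0.008, 0.707, -0.008]
wrist_force: [-2.4, 0.6, 3.4]
width: -0.0002
```

```bash
python3 wp.py 0 .7 .85 1 1.15 1.3 1.45 1.6 1.65 1.7; python3 -c "
from h import *
a=snap('side','s6')"
```

```text
[-2.4  0.6  3.4] [ 0.5393 -0.1948  0.1079] 88.7
0.7 [0.4 0.2 0.6] 0.0
0.85 [-0.7  2.5  2.7] 0.128
1.0 [-3.1  4.4  5. ] 0.255
1.15 [-5.5  5.9  7.5] 0.386
1.3 [-8.   7.  10.2] 0.52
1.45 [-10.3   7.7  13.1] 0.659
1.6 [-12.6   7.9  16. ] 0.805
1.65 [-13.3   7.9  17. ] 0.855
1.7 [-14.    7.8  18.1] 0.906
```

>>> jog_arm --motion "0 -1 2.5 2.5 0.128;0 -3 4.5 5 0.255;0 -5.5 6 7.5 0.386;0 -8 7 10 0.52;0 -10 7.5 13 0.66;0 -12.5 8 16 0.805;0 -13 8 17 0.855;0 -13 8 17 0.855"

```text
time: 18.9
position: [0.5567, -0.1875, 0.1204]
orientation: [0.64, 0.3, 0.64, -0.3]
wrist_force: [-0.4, 1.1, 0.1]
width: -0.0003
```

```bash
python3 wp.py 0 1.6 1.65 1.7 1.77
```

```text
[-0.4  1.1  0.1] [ 0.5567 -0.1875  0.1204] 39.7
1.6 [-0.1 -0.7 -0.9] -0.049
1.65 [-0.8  0.  -0.2] 0.001
1.7 [-1.5  0.8  0.5] 0.052
1.77 [-2.4  1.7  1.6] 0.125
```

>>> jog_arm --motion "0 0 0 -10 0;0 -60 0 -12 0;0 -100 0 -60 0;0 -100 -15 -120 0;0 -100 -31 -180 0;0 -100 -31 -196 0;0 -100 -31 -196 0"

```text
time: 19.77
position: [0.4077, -0.0558, 0.2208]
orientation: [0.641, 0.301, 0.64, -0.3]
wrist_force: [0.5, 0.3, -0.4]
width: -0.0002
```

```bash
cat > look.py <<'E'
import sys
from h import *
n=sys.argv[1];a=snap("top","t"+n);b=snap("side","s"+n);go(.55,-.19,.25)
cv=np.zeros((580,800,3),np.uint8);cv[:580,:550]=cv2.resize(a[172:230,395:450],None,fx=10,fy=10,interpolation=cv2.INTER_CUBIC)
cv[:280,555:793]=cv2.resize(b[128:168,318:352],None,fx=7,fy=7,interpolation=cv2.INTER_CUBIC)
cv[285:535,550:800]=cv2.resize(b[260:310,240:290],None,fx=5,fy=5,interpolation=cv2.INTER_CUBIC)
cv2.imwrite(f"pics/c{n}.png",cv)
E
python3 look.py 7
```

```text
t 19.88 pos [ 0.4091 -0.0567  0.2208] w -0.0001 F [-0.5  0.   0.2] shift [-28.9  23.5 192.6] turn 0.0
```

View pics/c7.png

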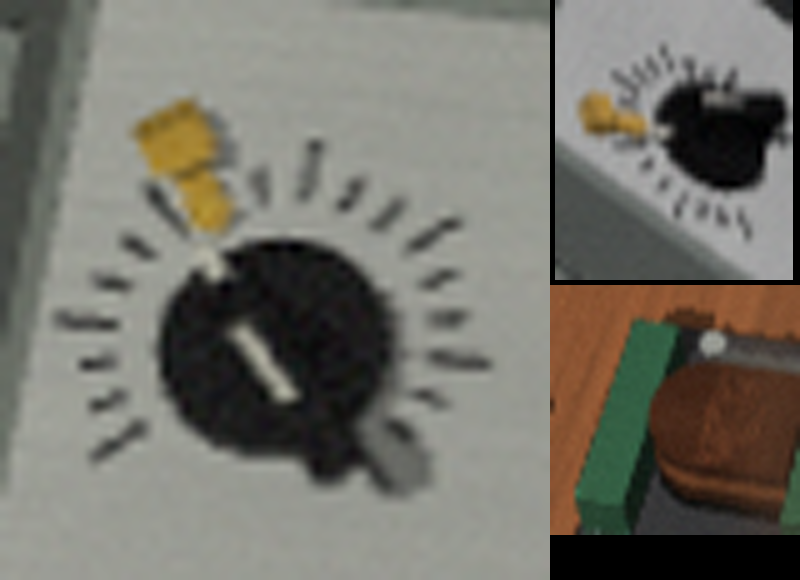

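Pointer (10x crop 213,262) has almost reached the tab tip (212,226). Now the numbers.

```bash
cat > meas.py <<'E'
import sys
from con2 import *
a=cv2.imread(f"pics/t{sys.argv[1]}.png");S=10
A=cv2.resize(a[172:230,395:450],None,fx=S,fy=S,interpolation=cv2.INTER_CUBIC);hs=cv2.cvtColor(A,cv2.COLOR_BGR2HSV)
yy,xx=np.mgrid[:580,:550]
disc=np.hypot(xx-277,yy-352)<105
w=((hs[...,2]>110)&(hs[...,1]<70)&disc).astype(np.uint8)
n,l,st,c=cv2.connectedComponentsWithStats(w)
for i in range(1,n):
    if st[i,4]<80: continue
    q=np.argwhere(l==i)[:,::-1];print("white",st[i],c[i].round(1),"pol h6",pol("top",c10(*c[i]),.006))
    pl=np.array([onpanel("top",c10(*k),.03)[:2] for k in q[::4]]);vx=np.linalg.svd(pl-pl.mean(0))[2][0];vx*=np.sign(vx[0]);print("  axis ang",2.356+np.arctan2(-vx[1],vx[0]))
y=cv2.inRange(hs,(18,110,100),(34,255,255));q=np.argwhere(y)[:,::-1]
pl=np.array([onpanel("top",c10(*k),.001)[:2] for k in q[::5]])
D=np.array([(dial-cw([30,58,86]))@up,(dial-cw([30,58,86]))@left])*1e3;pl-=D
vx=np.linalg.svd(pl-pl.mean(0))[2][0];vx*=np.sign(vx[0]);print("tab axis",2.356+np.arctan2(-vx[1],vx[0]),"mean ang",2.356+np.arctan2(-pl.mean(0)[1],pl.mean(0)[0]),"r",np.hypot(*pl.T).min(),np.hypot(*pl.T).max())
rr=np.hypot(*pl.T)
for lo,hi in((30,38),(38,46),(46,54),(54,64)):
    k=pl[(rr>lo)&(rr<hi)]
    if len(k):m=k.mean(0);print(lo,hi,round(2.356+np.arctan2(-m[1],m[0]),3))
E
python3 meas.py 7
```

```text
white [207 262  18  18 189] [216.8 272. ] pol h6 (np.float64(24.5), np.float64(1.597))
  axis ang 2.9551144013649715
white [ 234  327   61   73 1411] [264.2 363.3] pol h6 (np.float64(4.0), np.float64(-0.0))
  axis ang 1.633498448064202
tab axis 1.7871185846960826 mean ang 1.7746523065703803 r 32.19138851739396 63.21638729420168
30 38 1.769
38 46 1.772
46 54 1.776
54 64 1.776
```

Mark = 1.775, dial = 1.633 (contact model was 0.017 ahead). One more push to model 1.79.

```bash
python3 wp.py 0.012 1.633; python3 wp.py 0 1.65 1.7 1.75 1.79
```

```text
[-0.5  0.   0.2] [ 0.4091 -0.0567  0.2208] 39.6
1.633 [105.5  29.6 182.3] -0.017
[-0.5  0.   0.2] [ 0.4091 -0.0567  0.2208] 39.6
1.65 [ 99.9  30.1 194.5] -0.0
1.7 [ 99.2  30.8 195.2] 0.051
1.75 [ 98.5  31.5 196. ] 0.103
1.79 [ 98.   32.  196.6] 0.145
```

>>> jog_arm --motion "0 0 8 60 0;0 0 16 120 0;0 0 30 180 0;0 0 30 184 0;0 50 30 184 0;0 95 30 184 0;0 100 30 184 0;0 100 30 184 0;0 100 31 190 0;0 100 31 195 0;0 99 31.5 196 0.05;0 99 32 197 0.1;0 98 33 198 0.145;0 98 33 198 0.145;0 98 33 198 0.145"

```text
time: 21.75
position: [0.5595, -0.188, 0.1228]
orientation: [0.617, 0.346, 0.616, -0.346]
wrist_force: [0.2, 1.4, 0.4]
width: -0.0003
```

```bash
python3 wp.py 0 1.75 1.79
```

```text
[0.2 1.4 0.4] [ 0.5595 -0.188   0.1228] 31.3
1.75 [ 0.2 -0.6 -0.8] -0.042
1.79 [-0.3  0.  -0.3] -0.0
```

>>> jog_arm --motion "0 0 0 -10 0;0 -60 0 -12 0;0 -100 -10 -60 0;0 -100 -30 -120 0;0 -100 -62 -180 0;0 -100 -62 -189 0;0 -100 -62 -189 0"

```text
time: 22.62
position: [0.4082, -0.058, 0.2227]
orientation: [0.617, 0.346, 0.616, -0.346]
wrist_force: [1.1, -0.1, 0.6]
width: -0.0001
```

```bash
python3 look.py 8; python3 meas.py 8
```

```text
t 22.73 pos [ 0.4096 -0.0589  0.2227] w 0.0 F [ 0.3 -0.2  1. ] shift [-26.9  51.9 185. ] turn 0.0
white [222 254  22  19 262] [233.9 263.5] pol h6 (np.float64(24.4), np.float64(1.76))
  axis ang 3.0418043080408816
white [ 249  322   49   77 1359] [272.5 359.9] pol h6 (np.float64(2.2), np.float64(-0.198))
  axis ang 1.7761847765567746
tab axis 1.784231415101233 mean ang 1.7744706982654765 r 32.63551943490183 63.18674150499403
30 38 1.77
38 46 1.774
46 54 1.776
54 64 1.775
```

View pics/c8.png

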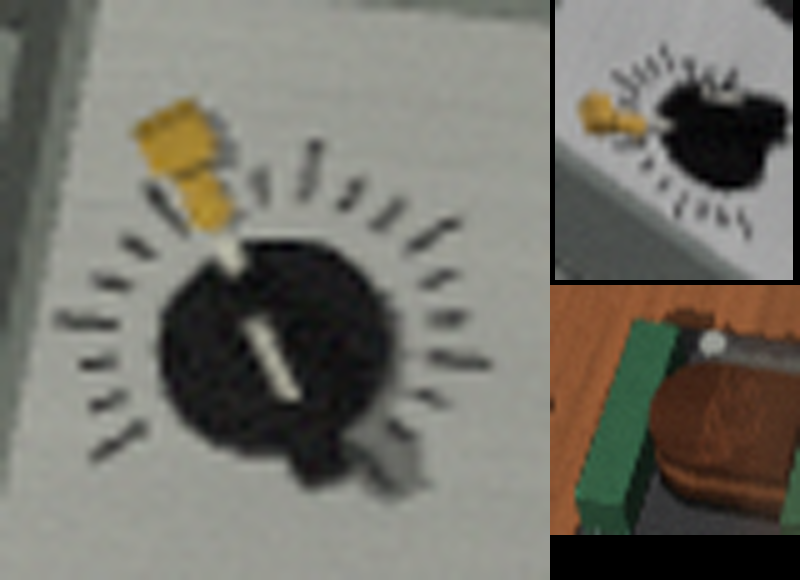

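Line 1.776, pointer 1.76, mark 1.774: aligned in both views (pointer at crop 230,255 runs into the tab). Heel still clamped. Now the lever.

```bash
python3 -c "
from h import *
go(.450,-.319,.144,84.5);print(r.observe()['joint_positions'].round(2))"
```

```text
t 22.73 pos [ 0.4096 -0.0589  0.2227] w 0.0 F [ 0.3 -0.2  1. ] shift [  78.9 -100.7  243.1] turn -0.928
[-0.15  0.05  2.09 -0.    0.99 -0.69]
```

>>> jog_arm --motion "0 0 -25 60 -0.18;0 0 -50 120 -0.36;0 0 -75 180 -0.54;0 0 -101 243 -0.72;0 0 -101 243 -0.9;0 0 -101 243 -0.928;0 20 -101 243 -0.928;0 60 -101 243 -0.928;0 79 -101 243 -0.928;0 79 -101 243 -0.928;0 79 -101 243 -0.928"

```text
time: 24.1
position: [0.4487, -0.3196, 0.1437]
orientation: [0.707, 0.034, 0.706, -0.035]
wrist_force: [0.2, 0.5, 0.0]
width: 0.0001
```

```bash
python3 -c "
from h import *
go(.470,-.321,.144,84.5)"
```

```text
t 24.1 pos [ 0.4487 -0.3196  0.1437] w 0.0001 F [0.2 0.5 0. ] shift [-0.3  0.7 21.4] turn -0.001
```

>>> jog_arm --motion "0 0 0 12 0;0 0 0 20 0;0 -6 0 25 0;0 -12 0 30 0;0 -17 0 35 0;0 -21 0 41 0;0 -25 0 48 0;0 -28 0 55 0;0 -29 0 61 0;0 -30 0 66 0;0 -30 0 68 0;0 -30 0 68 0"

```text
time: 25.6
position: [0.5158, -0.3251, 0.173]
orientation: [0.706, 0.034, 0.706, -0.034]
wrist_force: [-0.0, -0.4, -0.6]
width: 0.0002
```

```bash
python3 -c "
from h import *
go(.470,-.321,.144,84.5)"
```

```text
t 25.6 pos [ 0.5158 -0.3251  0.173 ] w 0.0002 F [-0.  -0.4 -0.6] shift [ 29.   -0.4 -46. ] turn -0.001
```

>>> jog_arm --motion "0 0 0 2 0;0 0 0 4 0;0 0 0 5 0;0 0 0 5 0"

```text
time: 26.1
position: [0.5168, -0.3251, 0.1728]
orientation: [0.703, 0.035, 0.709, -0.034]
wrist_force: [-16.7, 0.8, 10.9]
width: -0.0
```

```bash
python3 -c "
from h import *
go(.470,-.321,.144,84.5)"
```

```text
t 26.1 pos [ 0.5168 -0.3251  0.1728] w -0.0 F [-16.7   0.8  10.9] shift [ 29.2  -0.5 -46.7] turn -0.001
```

The lever is at its stop (17 N). Back away, lift and check.

>>> jog_arm --motion "0 0 0 -10 0;0 0 0 -40 0;0 -40 0 -80 0;0 -80 60 -110 0;0 -80 120 -120 0;0 -80 180 -120 0;0 -80 200 -120 0;0 -80 200 -120 0;0 -80 200 -120 0"

```text
time: 27.22
position: [0.4207, -0.1154, 0.2534]
orientation: [0.707, 0.034, 0.706, -0.034]
wrist_force: [0.7, -0.7, 0.4]
width: 0.0001
```

```bash
python3 look.py 9; python3 meas.py 9; python3 -c "
from h import *
a=cv2.imread('pics/t9.png');b=cv2.imread('pics/s9.png')
cv=np.zeros((590,800,3),np.uint8)
cv[:345,:405]=cv2.resize(a[140:255,385:520],None,fx=3,fy=3,interpolation=cv2.INTER_CUBIC)
cv[:285,410:800]=cv2.resize(b[95:190,275:405],None,fx=3,fy=3,interpolation=cv2.INTER_CUBIC)
cv[350:590,:480]=cv2.resize(b[240:360,220:460],None,fx=2,fy=2,interpolation=cv2.INTER_CUBIC)
cv[300:590,490:790]=cv2.resize(a[120:265,220:370],None,fx=2,fy=2,interpolation=cv2.INTER_CUBIC)
cv2.imwrite('pics/c9b.png',cv)"
```

```text
t 27.32 pos [ 0.4206 -0.1158  0.2532] w 0.0002 F [-0.1 -0.4 -0.6] shift [  3.3 -61.2 136.1] turn 0.0
white [222 254  22  19 252] [233.7 263.4] pol h6 (np.float64(24.4), np.float64(1.759))
  axis ang 3.1313409557166727
white [ 249  322   49   77 1337] [272.6 360. ] pol h6 (np.float64(2.2), np.float64(-0.21))
  axis ang 1.7730133079294073
tab axis 1.7848080297112263 mean ang 1.7746705978426052 r 32.50573828743923 63.13328318371772
30 38 1.771
38 46 1.772
46 54 1.777
54 64 1.775
```

View pics/c9b.png

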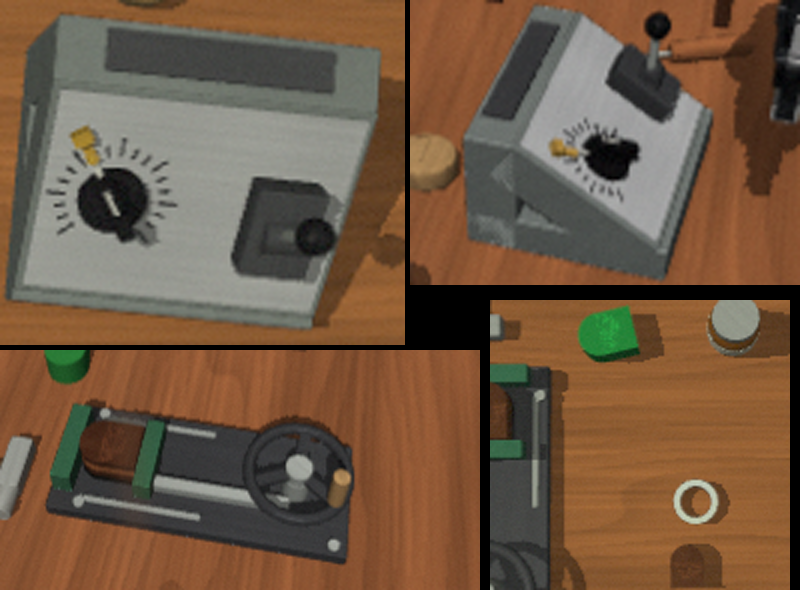

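The lever is up (ball at side crop 657,25), the pointer is at the tab, and the heel is clamped. The ring, jar and small heel stand where they were, and the arm touches nothing.

```bash
python3 -c "
from h import *
print(r.finish_job())"
```

```text
the job is handed in; nothing more can be done
None
```

I finished all four steps in order and handed the job in at about 27 s of the 72 s allowed. No verdict was reported.

- **Heel block:** I set the larger brown block flat and lengthwise on the bed and let go. I then wound the crank about 172° clockwise until it stopped, at about 33 N on the handle. The last picture shows the block held between both jaws.
- **Dial:** I pushed the pointer end of the bar round with the closed fingers in two goes. In the last picture the white line reads 1.773 rad and the pointer 1.759 rad. The brass tab is at 1.775 rad, and the tolerance is 0.1 rad.
- **Lever:** I pushed it up the slope to its stop, at about 17 N. The last picture shows the ball fully up.
- **Bystanders and arm:** The small heel block, tape ring and jar look unmoved in the pictures; I did not measure them. The arm stood clear with no real force on the wrist (under 1 N).

**Checks that disagreed:**
- My first fit of the console from its corners was about 5 mm off at the dial. I corrected it from the tick ring, whose marks then read within about 0.04 rad of their true angles.
- The tab's inner end measured 32 mm from the dial's axis where 36 mm was stated.
- The lever ball came out 5 mm low when triangulated, so I used the stated height.

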